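# Unload the concentricity gauge

## Robot

A 6-joint arm with a two-finger parallel gripper is mounted at the origin on the work surface. World frame = base frame: x ahead of the robot, y to its left, z up, the work surface at z = 0. Lengths are in m, angles in degrees, forces in N, time in s.
With the tool pointing down it reaches from about 0.4 to 0.825 m from the base axis. Payload 7 kg.
Tool frame: the origin (TCP) lies midway between the tips of the shut fingers; the grasp point (between the pads) lies 19 mm behind it; z points along the fingers, x is the direction in which the jaws open and shut, and the axes are right-handed (so a half turn about z gives the same grasp; the last joint's range is limited). The gripper opens to 88 mm and grips with 3 to 60 N. Pads are 19 mm wide; open, the fingers measure 130 mm over their backs; the gripper's body (78 mm by 193 mm) begins 47 mm behind the grasp point.
Start: joints at [93.169, 20.546, 0.682, 0, -70.136, -16.507], TCP at [0.156, 0.657, 0.227] pointing down, gripper open.
Joint ranges: [-176.03, 176.03], [-82.01, 121.73], [-58.28, 71.71], [-173.87, 95.51], [-174.79, -0.11], [-173.66, 173.66]. Speed limits (degrees/s): [136.94, 136.94, 172.46, 180, 180, 180].

## Interface

Orientations are given as [roll, pitch, yaw] about the fixed x, y, z axes, in that order (R = Rz(yaw) Ry(pitch) Rx(roll)).
In Python, from plant import * gives the robot as it stands. The module is installed in compiled form; this text tells all that it offers.
- The arm moves only by the shell command python3 -m pendant 'ROWS' [OPENING]. ROWS is JSON, a list that holds one entry, the list of rows, each a list of 6 numbers: the shift along the world's x, y, z in mm, then the turn, a rotation vector about the world's x, y, z in degrees. A call has 1 to 10 rows; each row is the pose to reach, as a shift and turn from the pose commanded when the call began; what a row does not reach only later rows make up. A row lasts 1/8 s, in which the tool goes at most 62.5 mm and 10.7 degrees, less where a joint would pass 70% of its speed; a pose out of reach is approached as far as the arm can. A call with a gripper value outside its range is refused whole. OPENING is the closure, from -1 (fully open) to 1 (shut), set as the call begins (- or left out, the last holds). The fingers move at their own pace and stop on an object; the grip force is fixed at half the most. Time passes only in rows, so rows that repeat a pose let the fingers close. It gives the time, the measured TCP pose, the force and the opening at its end, in the units of the state.
- get_obs(): the state, without advancing time (a new reading comes with each control period).
- snapshot(name): name is "scene" or "top" or "wrist"; returns a dict with "pixels" (420x560x3 uint8, red, green, blue), "depth" (420x560 float32, m along the optical axis (not along the pixel's ray), 0 where there is no reading), "fx", "fy", "cx", "cy" (pixels), "dist" ([k1, k2, p1, p2, k3] as OpenCV has them; the pictures are not rectified), "pose" (4x4, takes a point from camera to world coordinates); the wrist camera has in their place "tool_from_camera" (4x4, takes a point from camera to tool coordinates, whose origin is the TCP and whose axes are the tool frame's). Camera axes: x right, y down, z forward; pixel columns grow to the right and rows downward; lengths in m; the calibration is good to about 2 mm. A picture is of the moment at which its call begins: read the wrist's pose just before it.
- close_job(): hands the job in, once; it reports no verdict.
The state is a dict: "clock": time; "joint_pos": joint angles; "qvel": joint speeds; "tau": joint torques, N m; "tool_pos": TCP position; "orientation": TCP orientation; "force": force on the tool from outside, world axes, zero at the start; "moment": the same for the moment, N m; "opening": finger opening in m.
Only numpy, scipy, OpenCV 4.12 (cv2) and the standard library are available. Lean on these libraries where they do the work, as an engineer would, in place of code of your own. Each camera call takes 0.05 s, during which the arm holds its last target. There are 200 camera calls.

## Task

The roller in the concentricity gauge has been checked. Swing the gauge's hold-down arm, the one with the red handle, up and back until it rests on its back stop and stays there by itself, without letting it slam or drop; then lift the roller out and lower it into the empty place of the wooden rack, both journals lying in their vee notches so that it sits level, and let go of it only once it is down. Leave the arm open, and do not push the other rollers or the things lying about.

Things in the scene. Friction and masses are not known exactly. Their poses are not given: they have to be found in the camera images.
- gauge: Concentricity gauge, fixed to the table. Blue base plate 170 x 200 x 16 mm, spanning x -60..+110, y -100..+100 mm. Origin on the table; own axes: x from front (handle) to back (hinge), y along the roller, z up. Two steel vee saddles (14 mm thick, 83 mm high) at x = -20, y = +72 and -72: the roller in them has its axis 75 mm above the table. The hinge pillar stands at x = +65.
- dial (a point): Middle of the white face of the dial indicator fixed on the gauge behind the roller: 55 mm wide, 87 mm high, its post 100 mm. Its thin stem points at the back of the roller 52 mm along +y from the roller's middle and just misses it, so the roller lifts straight up freely.
- hold_arm (a joint): Gauge's hold-down arm (0.35 kg): dark steel fork with a black rubber wheel and a red cross-bar handle in front, hinged at the back about the gauge's y. Rad: about 0 = down, wheel on the roller; grows as the handle goes up and back; balance near 1.6; 2.0 = against the back stop. No spring or latch, little friction: let go short of balance it falls down, past it it falls onto the stop and stays.
- red_handle (a point): Middle of the red handle at the arm's free end: round bar 14 mm thick, 110 mm long along the gauge's y, 160 mm from the hinge line and 125 mm above the table when the arm is down. Its middle joins the arm behind it; each side is free from 17 to 55 mm from the middle. It can turn in a pinch, so a hand may stay upright along the arc.
- hinge_line (a point): Point on the hinge line of the arm, at the arm's middle, 125 mm above the table; axes as the gauge's.
- roller_center (a point): Centre of the checked roller lying in the gauge's saddles under the arm: green sleeve 30 mm thick, 110 mm long, on a bare steel shaft 14 mm thick whose journals stick out 35 mm at each end (180 mm overall), 0.2 to 0.4 kg. Its own y is along the roller; it may turn about that.
- rack: Wooden roller rack, fixed to the table: board 215 x 176 x 12 mm with two upright plywood cheeks (14 mm thick, 78 mm high) at its y = +72 and -72, each with three vee notches at x = -70, 0, +70 mm: three places for rollers, their axes along the rack's y, 70 mm above the table. Origin on the table under the middle place. Two places are taken.
- free_slot (a point): The empty place in the rack: where the centre of a roller lies when both journals rest in its two notches, 70 mm above the table. Its y is along the roller. The sleeve fits between the cheeks with 10 mm of play at each end.
- roller_b_center (a point): Centre of another, equal roller lying in the rack; its y is along it.
- roller_c_center (a point): Centre of another, equal roller lying in the rack; its y is along it.
- spray_can: Yellow and red spray can with white cap, 52 mm wide, 198 mm tall, standing in front of one end of the gauge's handle bar. Origin at the middle of its foot.
- tin: Low metal tin, 64 mm wide, 50 mm tall, standing in front of the other end. Origin at the middle of its foot.
- pliers: Orange-handled pliers lying flat between gauge and rack, 165 x 54 mm, 16 mm high. Origin near the pivot, on the table; x towards the jaws.
- caliper: Steel caliper with black slide lying flat, 180 x 46 mm, 8 mm high. Origin under the middle of the beam, which runs along its x.
- mallet: Mallet lying on its side: white head 58 mm thick, 92 mm long, wooden handle reaching 200 mm from the head along its x. Origin under the head.
- case: Closed instrument case, 85 x 75 x 35 mm. Origin under its middle.
- vee_block: Loose steel vee-block, 60 x 45 x 46 mm. Origin under its middle.
- driver: Screwdriver lying flat, 170 mm long, under 35 mm thick, between gauge and rack. Origin under its middle.
- roller: The same checked roller as a body; origin at its centre, y along it.

How it is judged:
By the outcome, as a careful person would: the job done as asked, in the order asked, and still so for the second after the job is handed in, with the robot touching nothing.
It also fails if it takes over 66 s, if anything falls off the work surface, if the arm or the gripper's body presses on something with over 40 N, if the wrist force passes 120 N, or if a joint passes its speed limit or range.

## Working session

There is one attempt and no reset: what is moved stays moved. The work goes in short steps, Python scripts to look and compute and a shell command to move; the robot and the scene stay as the last step left them, time stands still between calls to the robot, and variables do not carry over. Pictures are saved under pics/ and viewed, about 8 in all and at most 12, crops included, and the job is handed in when it is done.

```bash
mkdir -p pics; cat > h.py <<'E'
from plant import *
import numpy as np, cv2
from scipy.spatial.transform import Rotation as R
def cam(n):
    o=get_obs(); s=snapshot(n)
    if n=="wrist":
        T=np.eye(4); T[:3,:3]=R.from_euler('xyz',o["orientation"],degrees=True).as_matrix(); T[:3,3]=o["tool_pos"]
        s["pose"]=T@s["tool_from_camera"]
    s["K"]=np.array([[s["fx"],0,s["cx"]],[0,s["fy"],s["cy"]],[0,0,1]]); s["d"]=np.array(s["dist"],float)
    return s
def save(s,f): cv2.imwrite("pics/"+f,s["pixels"][:,:,::-1])
def cloud(s):
    h,w=s["depth"].shape; u,v=np.meshgrid(np.arange(w),np.arange(h))
    p=cv2.undistortPoints(np.stack([u,v],-1).reshape(-1,1,2).astype(float),s["K"],s["d"]).reshape(h,w,2)
    P=np.dstack([p,np.ones((h,w))])*s["depth"][...,None]
    return P@s["pose"][:3,:3].T+s["pose"][:3,3]
def ray(s,uv,z):
    p=cv2.undistortPoints(np.array(uv,float).reshape(-1,1,2),s["K"],s["d"]).reshape(-1,2)
    d=np.c_[p,np.ones(len(p))]@s["pose"][:3,:3].T; c=s["pose"][:3,3]
    return c+d*((z-c[2])/d[:,2])[:,None]
E
python3 - <<'E'
from h import *
print(get_obs())
for n in("scene","top"):
    s=cam(n); save(s,n+"0.png"); np.save(n+"0.npy",s,allow_pickle=True); print(n,s["pose"].round(3).tolist())
E
```

```text
{'clock': 0.0, 'joint_pos': array([ 9.31698763e+01,  2.05904334e+01,  6.33948074e-01, -1.85929022e-02,
       -7.01359178e+01, -1.65073198e+01]), 'qvel': array([-0.01969427, -0.04560715,  0.03822885,  0.03331993,  0.03235744,
       -0.01712983]), 'tau': array([ 2.11029233e-03, -5.82720172e+01,  2.93057656e+01,  6.99679077e+00,
        7.02322679e-03, -1.52330790e-04]), 'tool_pos': array([0.15563078, 0.65631481, 0.22564012]), 'orientation': array([-1.79990501e+02, -9.35612439e-02, -1.03343783e+02]), 'force': array([ 0.15005594, -0.38650101,  0.01421946]), 'moment': array([-0.03759051, -0.07203973,  0.0095688 ]), 'opening': 0.08794060443132447}
scene [[0.002, 0.768, -0.64, 1.235], [1.0, -0.002, 0.001, 0.012], [-0.0, -0.64, -0.768, 0.885], [0.0, 0.0, 0.0, 1.0]]
top [[0.019, -0.986, 0.165, 0.417], [-1.0, -0.018, 0.007, -0.02], [-0.004, -0.165, -0.986, 1.071], [0.0, 0.0, 0.0, 1.0]]
```

View pics/scene0.png

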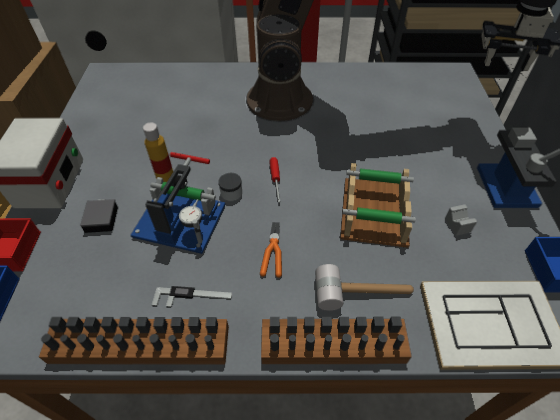

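View pics/top0.png

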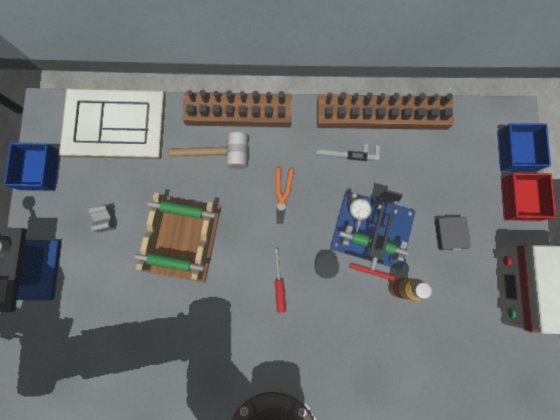

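The scene view shows the gauge at (180,215), with the red handle at (190,158), the can at (157,150) and the tin at (231,188). The rack is at (377,205). In the top view the checked roller is at (374,244), the handle at (372,271), and the rack rollers at (180,209) and (168,262). The middle place, about (174,236), is free.

```bash
python3 - <<'E'
from h import *
def rects(s,m,z,box,nm):
    x0,y0,x1,y1=box; mm=np.zeros_like(m,np.uint8); mm[y0:y1,x0:x1]=m[y0:y1,x0:x1]
    v,u=np.nonzero(mm); (c,sz,a)=cv2.minAreaRect(np.c_[u,v].astype(np.float32))
    b=cv2.boxPoints((c,sz,a)); e=[np.linalg.norm(b[1]-b[0]),np.linalg.norm(b[2]-b[1])]
    m1,m2=((b[0]+b[3])/2,(b[1]+b[2])/2) if e[0]>e[1] else ((b[0]+b[1])/2,(b[2]+b[3])/2)
    P=ray(s,[m1,m2],z); d=P[1]-P[0]
    if d[1]<0: d=-d
    print(nm,"c",P.mean(0).round(4),"len",np.linalg.norm(d).round(4),"axis deg from +y (yaw)",np.degrees(np.arctan2(-d[0],d[1])).round(2),"n",len(u), "px",c)
for n in("top","scene"):
    s=np.load(n+"0.npy",allow_pickle=True).item(); p=s["pixels"]; hsv=cv2.cvtColor(p,cv2.COLOR_RGB2HSV)
    g=(hsv[...,0]>45)&(hsv[...,0]<80)&(hsv[...,1]>120)&(hsv[...,2]>40)
    r=((hsv[...,0]<6)|(hsv[...,0]>174))&(hsv[...,1]>150)&(hsv[...,2]>80)
    B=dict(top=[(330,225,415,262),(140,198,215,222),(130,250,210,275),(345,260,397,285)],scene=[(150,180,215,205),(345,165,410,185),(345,205,412,226),(168,150,214,166)])[n]
    for b,nm,z in zip(B,["checked","far","near"],[.075,.07,.07]): rects(s,g,z,b,n+" "+nm)
    rects(s,r,.125,B[3],n+" handle")
    C=cloud(s)
    # heights of objects
    if n=="top":
        for nm,(u,v) in dict(can=(424,291),tin=(326,263),dial=(360,209)).items(): print(nm,C[v,u].round(3))
        for x in np.arange(.3,.7,.001)[:0]: pass
    w=(hsv[...,1]<40)&(hsv[...,2]>170)
    uu,vv=(355,415) if 0 else (0,0)
E
```

```text
top checked c [ 0.5005 -0.2544  0.075 ] len 0.1055 axis deg from +y (yaw) -15.97 n 127 px (373.9293518066406, 243.43313598632812)
top far c [0.5823 0.2543 0.07  ] len 0.106 axis deg from +y (yaw) -8.78 n 300 px (180.083251953125, 209.01429748535156)
top near c [0.4427 0.2779 0.07  ] len 0.1063 axis deg from +y (yaw) -10.22 n 345 px (167.46153259277344, 262.19232177734375)
top handle c [ 0.4287 -0.237   0.125 ] len 0.107 axis deg from +y (yaw) -16.19 n 161 px (372.25091552734375, 271.2971496582031)
can [ 0.387 -0.333  0.198]
tin [ 0.449 -0.134  0.049]
dial [ 0.588 -0.218  0.087]
scene checked c [ 0.5016 -0.2565  0.075 ] len 0.1129 axis deg from +y (yaw) -15.01 n 267 px (181.1460723876953, 190.647705078125)
scene far c [0.444  0.2749 0.07  ] len 0.1101 axis deg from +y (yaw) -9.06 n 422 px (379.9085388183594, 175.8231658935547)
scene near c [0.5816 0.2515 0.07  ] len 0.1114 axis deg from +y (yaw) -8.89 n 502 px (378.8532409667969, 215.2474365234375)
scene handle c [ 0.4279 -0.2358  0.125 ] len 0.1092 axis deg from +y (yaw) -15.71 n 138 px (189.75, 157.24998474121094)
```

```bash
python3 -m pendant '[[[54,-24,15,0,0,-4.5],[106,-51,30,0,0,-9],[154,-83,45,0,0,-14],[199,-118,60,0,0,-18],[240,-158,75,0,0,-23],[277,-199,75,0,0,-28],[309,-244,75,0,0,-32],[338,-290,75,0,0,-37],[361,-339,75,0,0,-41],[380,-388,75,0,0,-46]]]' -1
python3 - <<'E'
from h import *
s=cam("wrist"); save(s,"w1.png"); np.save("w1.npy",s,allow_pickle=True); print(get_obs()["tool_pos"],get_obs()["orientation"],s["tool_from_camera"].round(3).tolist())
E
```

```text
clock: 1.35
tool_pos: [0.5362, 0.267, 0.3011]
orientation: [-180.0, -0.0, -149.5]
force: [0.7, 0.2, -0.0]
opening: 0.0877
[0.53722852 0.26229827 0.30145238] [-1.79927008e+02 -8.75718067e-02 -1.49891723e+02] [[1.0, -0.001, 0.0, 0.0], [0.001, 0.967, 0.256, -0.069], [-0.001, -0.256, 0.967, -0.16], [0.0, 0.0, 0.0, 1.0]]
```

```bash
python3 -m pendant '[[[12,-52,0,0,0,-4.5],[19,-103,0,0,0,-9],[17,-155,0,0,0,-14],[10,-206,0,0,0,-18],[3,-254,0,0,0,-23],[-8,-300,0,0,0,-28],[-22,-345,0,0,0,-32],[-40,-387,0,0,0,-37],[-67,-425,0,0,0,-42],[-98,-465,0,0,0,-46.5]]]'
python3 - <<'E'
from h import *
s=cam("wrist"); save(s,"w2.png"); np.save("w2.npy",s,allow_pickle=True); o=get_obs(); print(o["tool_pos"],o["orientation"],o["joint_pos"])
a=np.load("w1.npy",allow_pickle=True).item()["pixels"]
cv2.imwrite("pics/w12.png",cv2.resize(np.hstack([a,s["pixels"]])[:,:,::-1],(800,300),interpolation=cv2.INTER_AREA))
E
```

```text
clock: 2.65
tool_pos: [0.4366, -0.1972, 0.3012]
orientation: [-180.0, -0.0, 164.0]
force: [-0.2, -1.0, -0.4]
opening: 0.0877
[ 0.43329441 -0.19987233  0.30154258] [-1.79954836e+02 -7.99946762e-02  1.63734922e+02] [-1.04340762e+00 -9.67083737e-01 -1.60718028e+01  2.33745119e-02
 -7.49843283e+01 -1.52277126e+01]
```

View pics/w12.png

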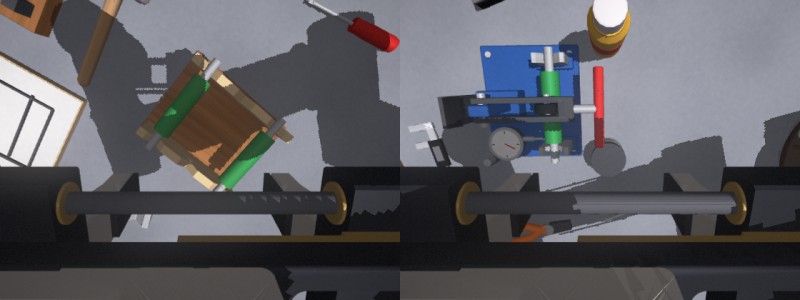

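The left half (rack) shows two rollers and the empty middle place. The right half (gauge) shows the red bar at composite (598,70–147), the sleeve at (552,70–147), and the dial at (508,145). The tin is under the bar's +y end at (605,155).

```bash
cat >> h.py <<'E'
def meas(s,col,z,box,nm):
    hsv=cv2.cvtColor(s["pixels"],cv2.COLOR_RGB2HSV); H,S,V=[hsv[...,i] for i in range(3)]
    m=(H>45)&(H<80)&(S>120)&(V>40) if col=="g" else ((H<6)|(H>174))&(S>150)&(V>80)
    x0,y0,x1,y1=box; mm=np.zeros(m.shape,np.uint8); mm[y0:y1,x0:x1]=m[y0:y1,x0:x1]
    v,u=np.nonzero(mm); b=cv2.boxPoints(cv2.minAreaRect(np.c_[u,v].astype(np.float32)))
    m1,m2=((b[0]+b[3])/2,(b[1]+b[2])/2) if np.linalg.norm(b[1]-b[0])>np.linalg.norm(b[2]-b[1]) else ((b[0]+b[1])/2,(b[2]+b[3])/2)
    P=ray(s,[m1,m2],z); d=P[1]-P[0]; d=d if d[1]>0 else -d
    print(nm,P.mean(0).round(4),"len",np.linalg.norm(d).round(4),"yaw",np.degrees(np.arctan2(-d[0],d[1])).round(2),len(u)); return P.mean(0)
E
python3 - <<'E'
from h import *
s=cam("wrist"); np.save("w2.npy",s,allow_pickle=True); o=get_obs(); print(o["tool_pos"],o["orientation"],o["force"])
meas(s,"r",.125,(262,80,295,215),"handle"); meas(s,"g",.075,(195,90,230,215),"checked")
C=cloud(s)
def g(P):
    d=P-np.array([.5005,-.2555,0]); a=np.radians(-15.8); return np.array([d[...,0]*np.cos(a)+d[...,1]*np.sin(a)-.02,-d[...,0]*np.sin(a)+d[...,1]*np.cos(a),P[...,2]])
G=g(C); 
for nm,b in dict(armhigh=(G[0]>.03)&(G[0]<.12)&(abs(G[1])<.06)&(G[2]>.115),dial=(G[0]>.0)&(G[0]<.12)&(G[1]>.03)&(G[1]<.1)&(G[2]>.06)).items():
    q=G[:,b&(s["depth"]>0)]; print(nm,q.shape,np.percentile(q,[2,50,98],axis=1).round(3).tolist())
w=np.load("w1.npy",allow_pickle=True).item()
E
```

```text
[ 0.43504375 -0.19855742  0.30168668] [-1.79990201e+02 -1.87900210e-02  1.63869115e+02] [0.95424841 0.67910325 0.05945549]
handle [ 0.4296 -0.2347  0.125 ] len 0.1103 yaw -16.6 1040
checked [ 0.5029 -0.2508  0.075 ] len 0.1136 yaw -15.62 1524
armhigh (3, 3275) [[0.033, -0.017, 0.117], [0.075, 0.002, 0.14], [0.103, 0.022, 0.16]]
dial (3, 2344) [[0.003, 0.035, 0.072], [0.053, 0.06, 0.088], [0.082, 0.089, 0.102]]
```

```bash
python3 -m pendant '[[[1,-4,-50,0,0,0],[1,-5,-95,0,0,0],[1,-5,-135,0,0,0],[1,-5,-165,0,0,0],[1,-5,-185,0,0,0],[1,-5,-194,0,0,0],[1,-5,-194,0,0,0],[1,-5,-194,0,0,0]]]' -0.3
python3 - <<'E'
from h import *
s=cam("wrist"); o=get_obs(); print(o["tool_pos"],o["force"],o["opening"])
a=cam("scene"); a=cv2.resize(a["pixels"][100:260,100:310],None,fx=2.6,fy=2.6)
b=s["pixels"][:, :]
cv2.imwrite("pics/p3.png",np.hstack([cv2.resize(a,(400,300)),cv2.resize(b,(400,300))])[:,:,::-1])
E
```

```text
clock: 3.75
tool_pos: [0.4394, -0.2013, 0.1084]
orientation: [180.0, 0.1, 164.2]
force: [1.0, -0.1, 0.4]
opening: 0.0572
[ 0.43943983 -0.20124944  0.1084526 ] [-0.2719775  -0.38623077 -0.00077829] 0.05699667601788799
```

View pics/p3.png

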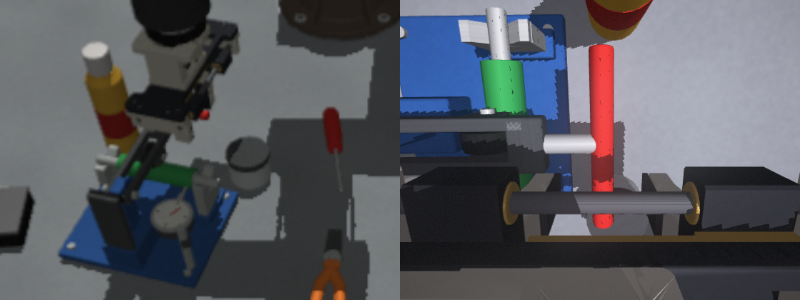

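The left crop shows the hand over the handle bar, clear of the can and tin. The wrist view shows the red bar centred between the pads, near composite (602,205).

```bash
python3 -m pendant '[[[0,0,0,0,0,0],[0,0,0,0,0,0],[0,0,0,0,0,0],[0,0,0,0,0,0],[0,0,0,0,0,0]]]' 1
python3 - <<'E'
import numpy as np
a=np.radians(-16)
p=lambda t:np.array([160*(1-np.cos(t))*np.cos(a),160*(1-np.cos(t))*np.sin(a),160*np.sin(t)])
for k in range(4):
    print([ (p(k*.5+.05*i)-p(k*.5)).round(0).astype(int).tolist() for i in range(1,11)])
E
```

```text
clock: 4.47
tool_pos: [0.4384, -0.2012, 0.1074]
orientation: [-180.0, -0.0, 164.2]
force: [0.1, 0.2, -0.6]
opening: 0.0134
[[0, 0, 8], [1, 0, 16], [2, 0, 24], [3, -1, 32], [5, -1, 40], [7, -2, 47], [9, -3, 55], [12, -3, 62], [15, -4, 70], [19, -5, 77]]
[[4, -1, 7], [8, -2, 14], [13, -4, 20], [17, -5, 26], [22, -6, 32], [28, -8, 38], [33, -10, 43], [39, -11, 49], [46, -13, 53], [52, -15, 58]]
[[7, -2, 4], [13, -4, 8], [20, -6, 11], [27, -8, 14], [35, -10, 17], [42, -12, 20], [49, -14, 21], [57, -16, 23], [65, -19, 24], [72, -21, 25]]
[[8, -2, 0], [15, -4, 0], [23, -7, 0], [31, -9, -1], [38, -11, -2], [46, -13, -4], [53, -15, -6], [61, -17, -8], [68, -19, -11], [75, -21, -14]]
```

```bash
python3 -m pendant '[[[0,0,6,0,0,0],[1,0,14,0,0,0],[2,0,23,0,0,0],[3,-1,32,0,0,0],[5,-1,40,0,0,0],[7,-2,47,0,0,0],[9,-3,55,0,0,0],[12,-3,62,0,0,0],[15,-4,70,0,0,0],[19,-5,77,0,0,0]]]'
python3 -m pendant '[[[4,-1,7,0,0,0],[8,-2,14,0,0,0],[13,-4,20,0,0,0],[17,-5,26,0,0,0],[22,-6,32,0,0,0],[28,-8,38,0,0,0],[33,-10,43,0,0,0],[39,-11,49,0,0,0],[46,-13,53,0,0,0],[52,-15,58,0,0,0]]]'
```

```text
clock: 5.72
tool_pos: [0.4559, -0.2059, 0.1846]
orientation: [-180.0, -0.2, 164.1]
force: [-9.3, 2.8, 0.9]
opening: 0.0131
clock: 6.98
tool_pos: [0.5081, -0.2204, 0.246]
orientation: [180.0, -0.1, 164.2]
force: [-12.8, 10.6, 16.4]
opening: 0.0131
```

```bash
python3 -m pendant '[[[2,0,6,0,0,0],[10,-2,11,0,0,0],[18,-4,14,0,0,0],[25,-6,17,0,0,0],[33,-8,20,0,0,0],[40,-10,23,0,0,0],[47,-12,24,0,0,0],[55,-14,26,0,0,0],[63,-16,27,0,0,0],[70,-18,28,0,0,0]]]'
```

```text
clock: 8.22
tool_pos: [0.5803, -0.24, 0.2709]
orientation: [-180.0, 0.0, 164.2]
force: [-2.8, -2.5, 1.9]
opening: 0.0128
```

```bash
python3 -m pendant '[[[6,-2,0,0,0,0],[12,-3,0,0,0,0],[19,-5,0,0,0,0],[25,-7,0,0,0,0],[31,-9,-1,0,0,0],[37,-10,-2,0,0,0],[43,-12,-3,0,0,0],[49,-14,-5,0,0,0],[54,-15,-6,0,0,0],[58,-16,-7,0,0,0]]]'
python3 -m pendant '[[[3,-1,-1,0,0,0],[6,-2,-2,0,0,0],[8,-2,-3,0,0,0],[10,-3,-4,0,0,0],[12,-3,-4,0,0,0],[14,-4,-5,0,0,0],[14,-4,-5,0,0,0]]]'
```

```text
clock: 9.48
tool_pos: [0.6379, -0.2555, 0.2633]
orientation: [-180.0, -0.0, 164.2]
force: [-4.0, -4.3, 0.6]
opening: 0.0132
clock: 10.35
tool_pos: [0.6518, -0.2592, 0.2583]
orientation: [180.0, -0.0, 164.2]
force: [-1.8, -4.0, -0.1]
opening: 0.0129
```

```bash
python3 -m pendant '[[[1,0,-1,0,0,0],[2,0,-1,0,0,0],[3,-1,-1,0,0,0],[4,-1,-2,0,0,0],[4,-1,-2,0,0,0]]]'
python3 -m pendant '[[[1,0,0,0,0,0],[2,0,-1,0,0,0],[2,0,-1,0,0,0],[2,0,-1,0,0,0]]]'
```

```text
clock: 10.98
tool_pos: [0.6558, -0.2603, 0.2564]
orientation: [-180.0, -0.0, 164.2]
force: [-2.6, -4.3, -0.5]
opening: 0.0128
clock: 11.48
tool_pos: [0.6571, -0.2606, 0.2558]
orientation: [-180.0, -0.0, 164.1]
force: [-5.2, -5.4, 0.6]
opening: 0.0131
```

```bash
python3 -m pendant '[[[1,0,0,0,0,0],[2,0,-1,0,0,0],[3,0,-1,0,0,0],[3,0,-1,0,0,0],[3,0,-1,0,0,0]]]'
```

```text
clock: 12.1
tool_pos: [0.6572, -0.2607, 0.2557]
orientation: [-179.9, -0.3, 164.1]
force: [-16.6, -2.1, 7.9]
opening: 0.0131
```

```bash
python3 -m pendant '[[[-2,0,0,0,0,0],[-2,0,0,0,0,0],[-2,0,0,0,0,0],[-2,0,0,0,0,0],[-2,0,2,0,0,0],[-2,0,15,0,0,0],[-2,0,40,0,0,0],[-2,0,65,0,0,0],[-2,0,85,0,0,0],[-2,0,90,0,0,0]]]' -0.6
python3 -m pendant '[[[-40,12,0,-1.5,-6,0],[-90,25,0,-3,-12,0],[-140,40,0,-5,-18,0],[-185,50,0,-7,-24,0],[-210,55,0,-7,-24,0],[-215,55,0,-7,-24,0],[-215,55,0,-7,-24,0]]]'
python3 - <<'E'
from h import *
s=cam("wrist"); o=get_obs(); print(o["tool_pos"],o["orientation"],o["force"],o["opening"])
np.save("w4.npy",s,allow_pickle=True); a=cam("scene")["pixels"][100:260,100:310]
cv2.imwrite("pics/p4.png",np.hstack([cv2.resize(a,(400,300)),cv2.resize(s["pixels"],(400,300))])[:,:,::-1])
E
```

```text
clock: 13.35
tool_pos: [0.6593, -0.2605, 0.3472]
orientation: [180.0, 0.2, 164.2]
force: [-0.6, -0.5, -0.4]
opening: 0.0701
clock: 14.22
tool_pos: [0.4444, -0.2052, 0.3453]
orientation: [-179.8, 25.1, 164.2]
force: [0.1, 1.2, -0.1]
opening: 0.0701
[ 0.44478269 -0.20522958  0.34492793] [-179.81412148   25.01779359  164.20107522] [ 0.42713095 -0.20558844 -0.43179903] 0.07036918986266413
```

View pics/p4.png

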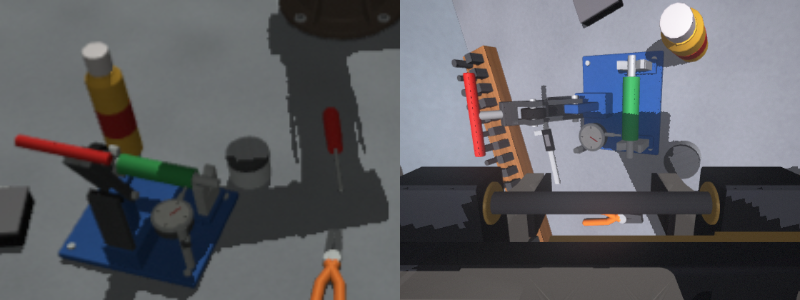

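The arm is open on its stop: the red bar is up at the back, at left-crop (65,148). The roller is now fully exposed at composite (631,75–143), and the can and tin have not moved.

```bash
python3 - <<'E'
from h import *
s=np.load("w4.npy",allow_pickle=True).item(); P=meas(s,"g",.075,(300,90,345,215),"roller")
t=cam("top"); meas(t,"g",.075,(330,225,415,262),"top")
w=cam("wrist"); o=get_obs(); meas(w,"g",.075,(300,90,345,215),"roller")
Rm=R.from_euler('xyz',o["orientation"],degrees=True).as_matrix(); print("z",Rm[:,2].round(3),"x",Rm[:,0].round(3))
# arm/pillar geometry from top cloud
for n,q in (("w",w),("t",t)):
  C=cloud(q); d=C-np.array([.5015,-.2545,0]); a=np.radians(-15.8)
  gx=d[...,0]*np.cos(a)+d[...,1]*np.sin(a)-.02; gy=-d[...,0]*np.sin(a)+d[...,1]*np.cos(a)
  for x in np.arange(.02,.14,.01):
    b=(abs(gx-x)<.005)&(abs(gy)<.045)&(q["depth"]>0)&(C[...,2]>.01)
    if b.sum(): print(n,x.round(3),C[...,2][b].max().round(3),end="; ")
E
```

```text
roller [ 0.5024 -0.2504  0.075 ] len 0.1117 yaw -14.76 1974
top [ 0.501 -0.252  0.075] len 0.0247 yaw 62.78 37
roller [ 0.5029 -0.251   0.075 ] len 0.1118 yaw -15.73 1988
z [ 0.404 -0.119 -0.907] x [-0.873  0.247 -0.421]
w 0.02 0.019; w 0.03 0.088; w 0.04 0.09; w 0.05 0.143; w 0.06 0.146; w 0.07 0.227; w 0.08 0.23; w 0.09 0.229; w 0.1 0.234; w 0.11 0.252; w 0.12 0.278; w 0.13 0.28; t 0.02 0.02; t 0.03 0.09; t 0.04 0.089; t 0.05 0.14; t 0.06 0.143; t 0.07 0.224; t 0.08 0.229; t 0.09 0.231; t 0.1 0.232; t 0.11 0.246; t 0.12 0.266; t 0.13 0.28;
```

```bash
python3 -m pendant '[[[10,-15,-30,0,0,0],[25,-32,-80,0,0,0],[33,-39,-130,0,0,0],[33,-39,-175,0,0,0],[33,-39,-205,0,0,0],[33,-39,-214,0,0,0],[33,-39,-214,0,0,0]]]'
python3 - <<'E'
from h import *
w=cam("wrist"); o=get_obs(); print(o["tool_pos"],o["orientation"]); save(w,"p5.png")
E
```

```text
clock: 15.3
tool_pos: [0.4762, -0.2446, 0.1286]
orientation: [-179.7, 24.8, 164.2]
force: [-0.1, 0.2, -0.2]
opening: 0.0699
[ 0.47684276 -0.24461975  0.1297426 ] [-179.76102161   24.88256842  164.19930927]
```

View pics/p5.png

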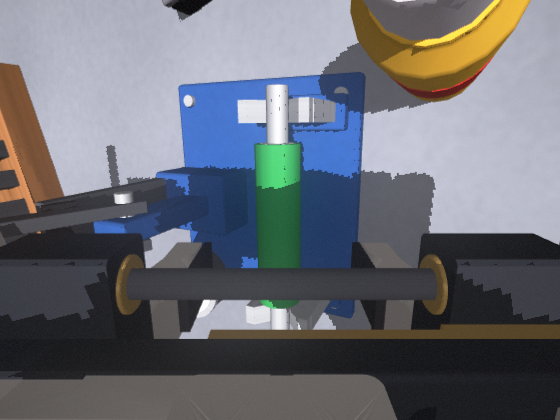

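The roller (u≈279) is centred between the fingers (187–373), and the saddles at either end are clear.

```bash
python3 -m pendant '[[[7,-2,-17,0,0,0],[15,-4,-35,0,0,0],[22,-6,-51,0,0,0],[28,-8,-63,0,0,0],[32,-9,-71,0,0,0],[33,-9,-72,0,0,0],[33,-9,-72,0,0,0]]]'
python3 - <<'E'
from h import *
w=cam("wrist"); o=get_obs(); print(o["tool_pos"],o["orientation"],o["force"]); np.save("w6.npy",w,allow_pickle=True)
save(w,"p6.png")
E
```

```text
clock: 16.23
tool_pos: [0.5058, -0.2373, 0.0637]
orientation: [177.6, 22.8, 164.1]
force: [-0.6, 0.4, -0.3]
opening: 0.0698
[ 0.50543221 -0.23740799  0.06372375] [177.59342855  22.83267651 164.08551257] [-0.14141466 -0.02096855  0.65710764]
```

View pics/p6.png

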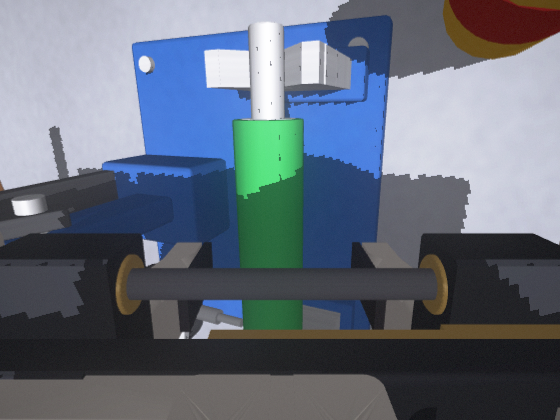

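```bash
python3 - <<'E'
from h import *
o=get_obs(); print(o["joint_pos"].round(1),o["tool_pos"],o["orientation"],o["moment"])
E
```

```text
[ -5.3   9.9 -52.8  21.4  -4.8 -31.2] [ 0.50543221 -0.23740799  0.06372375] [177.59342855  22.83267651 164.08551257] [0.35383923 1.19293576 0.00725234]
```

```bash
python3 -m pendant '[[[-8,-2,15,0,0,0],[-16,-2,32,0,0,0],[-20,-2,45,0,0,0],[-20,-2,45,0,0,0],[-20,-2,45,0,0,0]]]'
python3 - <<'E'
from h import *
o=get_obs(); print(o["tool_pos"],o["orientation"],o["joint_pos"].round(1))
D=R.from_euler('xyz',[180,20,164.2],degrees=True); print("turn",(D*R.from_euler('xyz',o["orientation"],degrees=True).inv()).as_rotvec(degrees=True).round(2))
z=D.as_matrix()[:,2]; c=np.array([.5022,-.2515,.075]); f=c+.015*z
print("final",((f-o["tool_pos"])*1000).round(1),"pre",((f-.06*z-o["tool_pos"])*1000).round(1))
E
```

```text
clock: 16.9
tool_pos: [0.4849, -0.2395, 0.1082]
orientation: [177.6, 22.8, 164.1]
force: [-0.5, -0.2, -1.2]
opening: 0.0701
[ 0.48492918 -0.23949112  0.10815901] [177.58561506  22.80745071 164.05144083] [ -4.1   3.9 -46.9   7.8 -16.5 -18.4]
turn [-1.39  3.31 -0.73]
final [ 22.2 -13.4 -47.3] pre [ 2.5 -7.8  9.1]
```

```bash
python3 -m pendant '[[[2,-8,5,-1.4,3.3,-0.7],[6,-9,-4,-1.4,3.3,-0.7],[12,-10,-20,-1.4,3.3,-0.7],[17,-12,-34,-1.4,3.3,-0.7],[20,-13,-42,-1.4,3.3,-0.7],[22,-13,-47,-1.4,3.3,-0.7],[22,-13,-47,-1.4,3.3,-0.7],[22,-13,-47,-1.4,3.3,-0.7]]]'
python3 - <<'E'
from h import *
o=get_obs(); print(o["tool_pos"],o["orientation"],o["joint_pos"].round(1),o["force"])
z=R.from_euler('xyz',o["orientation"],degrees=True).as_matrix()[:,2]; print("grasp pt",o["tool_pos"]-.019*z)
w=cam("wrist"); save(w,"p7.png")
E
```

```text
clock: 17.9
tool_pos: [0.5073, -0.2523, 0.0617]
orientation: [180.0, 20.0, 164.2]
force: [-0.5, 0.8, -0.2]
opening: 0.0696
[ 0.50727773 -0.25232903  0.0616628 ] [179.98869935  20.03852075 164.24727737] [ -5.5  11.2 -49.6  20.4 -10.1 -29.8] [-0.48226203  0.78789936 -0.1662452 ]
grasp pt [ 0.50101084 -0.25056515  0.07951258]
```

```bash
python3 -m pendant '[[[0,0,0,0,0,0],[0,0,0,0,0,0],[0,0,0,0,0,0],[0,0,0,0,0,0],[0,0,0,0,0,0]]]' 1
python3 -m pendant '[[[0,0,3,0,0,0],[0,0,8,0,0,0],[0,0,15,0,0,0],[-1,0,24,0,0,0],[-2,0,34,0,0,0]]]'
python3 - <<'E'
from h import *
w=cam("wrist"); o=get_obs(); save(w,"p7.png"); print(o["force"],o["moment"],o["opening"],o["tool_pos"])
E
```

```text
clock: 18.58
tool_pos: [0.5074, -0.2523, 0.0614]
orientation: [180.0, 20.0, 164.3]
force: [0.8, -0.7, -0.5]
opening: 0.0288
clock: 19.2
tool_pos: [0.5052, -0.2522, 0.0961]
orientation: [180.0, 20.0, 164.3]
force: [-0.3, -0.1, -2.0]
opening: 0.029
[ 1.06010022 -0.09959691 -0.58437441] [ 0.43519816  1.14414775 -0.00558508] 0.02909003565808965 [ 0.50598695 -0.25230103  0.09759058]
```

View pics/p7.png

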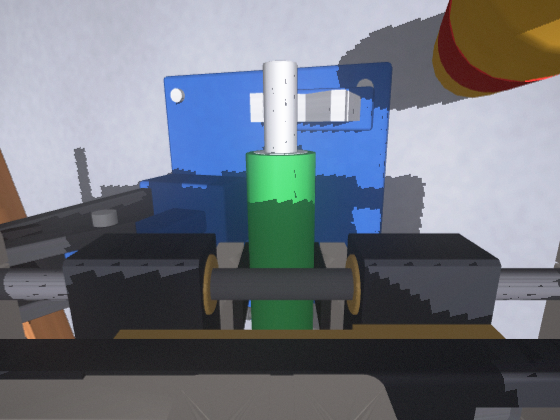

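The roller is clear of the saddle and held squarely between the pads; its far end is at (280,155–330). I'll measure how it sits in the hand.

```bash
cat >> h.py <<'E'
def inhand(s):
    hsv=cv2.cvtColor(s["pixels"],cv2.COLOR_RGB2HSV); H,S,V=[hsv[...,i] for i in range(3)]
    m=(H>45)&(H<80)&(S>120)&(V>40)&(s["depth"]>0)&(s["depth"]<.32)
    s2=dict(s); s2["pose"]=s["tool_from_camera"]; q=cloud(s2)[m]
    e=np.percentile(q[:,1],1); print("green y range",e.round(4),q[:,1].max().round(4))
    for y in np.arange(e+.005,q[:,1].max(),.01):
        b=abs(q[:,1]-y)<.004
        if b.sum()>20: print("y %.3f crown z %.4f midx %.4f"%(y,np.percentile(q[b,2],2),(np.percentile(q[b,0],1)+np.percentile(q[b,0],99))/2))
E
python3 - <<'E'
from h import *
inhand(cam("wrist"))
D=R.from_euler('xyz',[180,0,170.5],degrees=True)*R.from_euler('xyz',[180,20,164.3],degrees=True).inv(); print(D.as_rotvec(degrees=True).round(1))
w=np.load("w1.npy",allow_pickle=True).item()
E
```

```text
green y range -0.0553 0.028
y -0.050 crown z -0.0314 midx -0.0008
y -0.040 crown z -0.0313 midx -0.0007
y -0.030 crown z -0.0313 midx -0.0007
y -0.020 crown z -0.0315 midx -0.0005
y -0.010 crown z -0.0313 midx -0.0005
y 0.010 crown z -0.0315 midx -0.0001
y 0.020 crown z -0.0313 midx -0.0003
[ 4.4 19.5  6.1]
```

```bash
python3 -m pendant '[[[-2,3,25,0,0,0],[-3,5,60,0,0,0],[-3,10,100,0,0,0],[-2,15,135,0,0,0],[0,30,155,0,0,0],[3,60,160,0,0,0],[6,100,160,0.7,3,1],[10,145,160,1.4,6,2],[14,190,160,2,9,3],[16,235,160,2.8,12,4]]]'
```

```text
clock: 20.55
tool_pos: [0.5209, -0.0158, 0.2553]
orientation: [-179.9, 7.6, 168.3]
force: [0.5, 0.3, -2.0]
opening: 0.0292
```

```bash
python3 -m pendant '[[[2,45,0,0.4,2,0.5],[0,90,0,0.8,4,1],[-3,135,0,1.2,6,1.6],[-6,175,0,1.7,7.5,2.1],[-8,200,0,1.7,7.5,2.1],[-8,200,0,1.7,7.5,2.1],[-8,200,0,1.7,7.5,2.1],[-8,200,0,1.7,7.5,2.1]]]'
python3 - <<'E'
from h import *
o=get_obs(); w=cam("wrist"); print(o["tool_pos"],o["orientation"],o["opening"]); save(w,"p8.png"); np.save("w8.npy",w,allow_pickle=True); inhand(w)
E
```

```text
clock: 21.55
tool_pos: [0.5132, 0.182, 0.2554]
orientation: [179.8, 0.0, 170.3]
force: [0.1, 0.7, -1.7]
opening: 0.0298
[0.51319204 0.18196493 0.25538184] [1.79838574e+02 8.94135242e-03 1.70339658e+02] 0.02979680031022915
green y range -0.0552 0.0277
y -0.050 crown z -0.0314 midx 0.0005
y -0.040 crown z -0.0313 midx -0.0002
y -0.030 crown z -0.0313 midx -0.0001
y -0.020 crown z -0.0313 midx -0.0002
y -0.010 crown z -0.0313 midx 0.0001
y 0.010 crown z -0.0314 midx 0.0004
y 0.020 crown z -0.0312 midx 0.0003
```

View pics/p8.png

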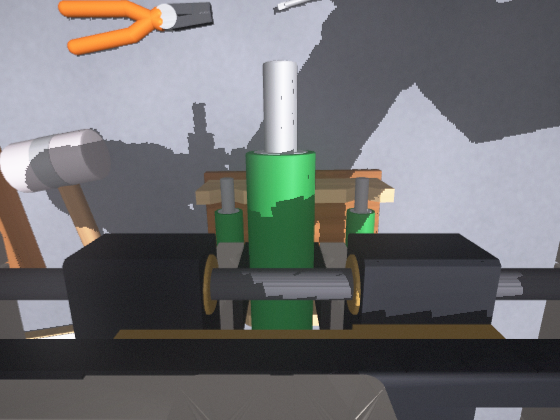

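The picture shows the held roller with the rack behind it. Neighbour journals are at u≈227 and u≈361, with the near cheek at row ≈190, so the empty place is between them at u≈294.

```bash
python3 - <<'E'
from h import *
w=np.load("w8.npy",allow_pickle=True).item(); o=get_obs()
hsv=cv2.cvtColor(w["pixels"],cv2.COLOR_RGB2HSV); g=(hsv[...,0]>45)&(hsv[...,0]<80)&(hsv[...,1]>120)&(hsv[...,2]>40)
Rm=R.from_euler('xyz',o["orientation"],degrees=True).as_matrix()
loc=lambda P:(P-o["tool_pos"])@Rm*1000
for u0,u1 in((205,247),(343,385)):
    L=[]
    for v in range(206,242,2):
        u=np.nonzero(g[v,u0:u1])[0]
        if len(u)>8: L.append([(u.min()+u.max())/2+u0,v,len(u)])
    L=np.array(L); P=loc(ray(w,L[:,:2],.07)); print("nbr tool xy rows",P[[0,len(P)//2,-1],:2].round(1).tolist(),L[[0,-1],2], "fit slope deg",np.degrees(np.polyfit(P[:,1],P[:,0],1)[0]).round(2))
C=cloud(w); q=loc(C); z=C[...,2]; b=(z>.066)&(z<.084)&(w["depth"]>0)&(abs(q[...,0])<120)&~g&(q[...,1]>-80)
b&=(hsv[...,0]<30)&(hsv[...,1]>40)
q=q[b]; print("cheek y pct",np.percentile(q[:,1],[1,5,25,50,75,95,99]).round(1),len(q))
for x in range(-80,81,10):
    s=q[abs(q[:,0]-x)<4]
    if len(s)>5: print(x,np.percentile(s[:,1],[3,97]).round(1),len(s),end=" | ")
# top-view re-measure
t=np.load("top0.npy",allow_pickle=True).item(); 
for B in ((140,198,215,222),(130,250,210,275)): print(loc(meas(t,"g",.07,B,"n"))[:2].round(1))
E
```

```text
nbr tool xy rows [[-56.5, 28.7], [-56.7, 44.4], [-56.1, 58.2]] [27. 26.] fit slope deg 0.95
nbr tool xy rows [[94.4, 35.5], [92.1, 42.2], [89.3, 49.0]] [ 9. 18.] fit slope deg -18.72
cheek y pct [ -1.   -0.3   2.6   6.9  11.3 147.5 156.6] 1753
-80 [ 1.4 15.3] 130 | -70 [ 1.3 14.9] 133 | -50 [ 1.2 14.2] 42 | -40 [  1.  156.9] 165 | 40 [-1.000e-01  1.574e+02] 205 | 50 [-0.2 13.3] 124 | 60 [-0.4 13.3] 126 | 70 [-0.5 31.6] 98 | 80 [-10.7  19.6] 24 | n [0.5823 0.2543 0.07  ] len 0.106 yaw -8.78 300
[-55.9  82.3]
n [0.4427 0.2779 0.07  ] len 0.1063 yaw -10.22 345
[85.7 82.1]
```

```bash
python3 -m pendant '[[[0,30,0,0,0,0.6],[-1,65,-10,0,0,0.6],[-1,80,-50,0,0,0.6],[-1,80,-95,0,0,0.6],[-1,80,-135,0,0,0.6],[-1,80,-165,0,0,0.6],[-1,80,-180,0,0,0.6],[-1,80,-182,0,0,0.6],[-1,80,-182,0,0,0.6],[-1,80,-182,0,0,0.6]]]'
python3 - <<'E'
from h import *
o=get_obs(); w=cam("wrist"); print(o["tool_pos"],o["orientation"],o["force"]); np.save("w9.npy",w,allow_pickle=True)
s=cam("scene")["pixels"][130:260,320:440]
cv2.imwrite("pics/p9.png",np.hstack([cv2.resize(w["pixels"],(480,360)),cv2.resize(s,(320,360))])[:,:,::-1])
E
```

```text
clock: 22.85
tool_pos: [0.5129, 0.2633, 0.0747]
orientation: [179.7, 0.1, 171.0]
force: [0.2, -0.6, -2.5]
opening: 0.0293
[0.51291237 0.26326109 0.07465244] [1.79739099e+02 8.72006326e-02 1.70991677e+02] [ 0.22608388 -0.64805999 -2.461152  ]
```

View pics/p9.png

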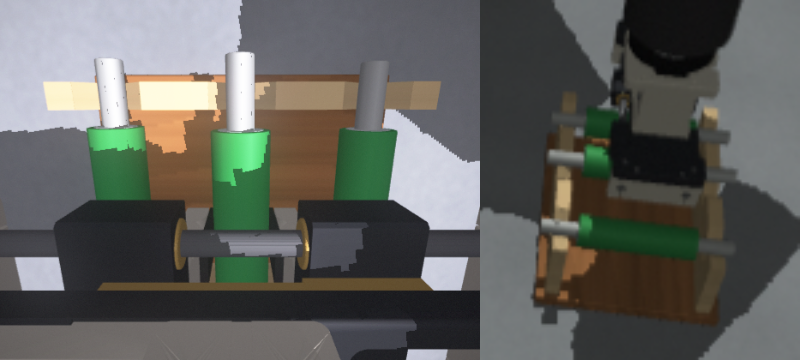

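The held roller is above the empty notch, with its journal at u≈240 and the neighbours at u≈110 and u≈373. The scene crop shows it over the middle place. A numeric check comes next.

```bash
python3 - <<'E'
from h import *
w=np.load("w9.npy",allow_pickle=True).item(); o=get_obs()
hsv=cv2.cvtColor(w["pixels"],cv2.COLOR_RGB2HSV); g=(hsv[...,0]>45)&(hsv[...,0]<80)&(hsv[...,1]>120)&(hsv[...,2]>20)
Rm=R.from_euler('xyz',o["orientation"],degrees=True).as_matrix()
for u0,u1,z in((95,185,.07),(235,330,.0911),(380,475,.07)):
    L=[]
    for v in range(165,230,4):
        u=np.nonzero(g[v,u0:u1])[0]; L.append([(np.percentile(u,1)+np.percentile(u,99))/2+u0,v,len(u)])
    L=np.array(L); P=(ray(w,L[:,:2],z)-o["tool_pos"])@Rm*1000
    k=np.polyfit(P[:,1],P[:,0],1); print("x at y=-20: %.1f, at 0: %.1f slope deg %.2f"%(np.polyval(k,-20),k[1],np.degrees(k[0])),L[[0,-1],2], "y start",(ray(w,[[L[0,0],np.nonzero(g[:,int(L[0,0])])[0].min()]],z)-o["tool_pos"])@Rm*1000)
C=(cloud(w)-o["tool_pos"])@Rm*1000; Z=cloud(w)[...,2]
b=(Z>.07)&(Z<.084)&(hsv[...,0]<30)&(hsv[...,1]>40)&(w["depth"]>0)&(C[...,1]<-40)
for x in(-85,-30,30,85):
    q=C[b&(abs(C[...,0]-x)<8)]; print(x,np.percentile(q[:,1],[3,97]).round(1),len(q))
E
```

```text
x at y=-20: -72.2, at 0: -70.4 slope deg 5.10 [61. 63.] y start [[-71.16418493 -53.83099097   4.17304267]]
x at y=-20: -0.5, at 0: -1.2 slope deg -2.07 [56. 65.] y start [[  1.0101531  -54.03780655 -17.00648882]]
x at y=-20: 71.6, at 0: 71.6 slope deg 0.08 [66. 62.] y start [[ 70.85231101 -52.33688097   4.02484823]]
-85 [-78.4 -65.7] 1339
-30 [-79.  -71.4] 16
30 [-78.7 -65.6] 1193
85 [-78.6 -65.6] 1335
```

```bash
python3 -m pendant '[[[0,0,-4,0,0,0],[0,0,-8,0,0,0],[0,0,-12,0,0,0],[0,0,-15,0,0,0],[0,0,-17,0,0,0],[0,0,-19,0,0,0],[0,0,-20,0,0,0],[0,0,-20,0,0,0]]]'
```

```text
clock: 23.95
tool_pos: [0.5126, 0.2627, 0.0554]
orientation: [179.8, 0.1, 171.0]
force: [-5.1, -2.8, 16.2]
opening: 0.0291
```

```bash
python3 -m pendant '[[[-1,0,0,0,0,0],[-1,0,0,0,0,0],[-1,0,-1,0,0,0],[-1,0,-1,0,0,0]]]'
python3 - <<'E'
from h import *
o=get_obs(); print(o["force"],o["moment"],o["tool_pos"]); inhand(cam("wrist"))
E
```

```text
clock: 24.45
tool_pos: [0.5126, 0.2628, 0.0553]
orientation: [179.8, 0.2, 171.0]
force: [-3.1, -5.2, 20.4]
opening: 0.0292
[-3.11200537 -5.24741057 20.35622142] [-1.89200267  1.25894543 -0.1999192 ] [0.51262168 0.262787   0.05528955]
green y range -0.0546 0.0272
y -0.050 crown z -0.0320 midx 0.0005
y -0.040 crown z -0.0319 midx 0.0003
y -0.030 crown z -0.0318 midx 0.0002
y -0.020 crown z -0.0317 midx -0.0003
y -0.010 crown z -0.0314 midx 0.0002
y 0.010 crown z -0.0315 midx 0.0002
y 0.020 crown z -0.0312 midx -0.0000
```

```bash
python3 -m pendant '[[[1,0,1,0,0,0],[1,0,1,-0.5,0.1,0],[1,0,1,-1,0.2,0],[1,0,1,-1,0.2,0],[1,0,1,-1,0.2,0]]]'
python3 - <<'E'
from h import *
o=get_obs(); print(o["force"],o["moment"],o["tool_pos"],o["orientation"]); w=cam("wrist"); inhand(w)
Rm=R.from_euler('xyz',o["orientation"],degrees=True).as_matrix()
print("tooly z-slope deg",np.degrees(Rm[2,1]))
E
```

```text
clock: 25.12
tool_pos: [0.5126, 0.2625, 0.0554]
orientation: [-179.2, 0.0, 171.0]
force: [-6.1, -4.0, 15.3]
opening: 0.0293
[-6.09029189 -3.99357784 15.34105728] [-1.26210686  1.8975057  -0.22447298] [0.5126055  0.26248702 0.05537182] [-1.79154088e+02  3.03871117e-02  1.71002598e+02]
green y range -0.0548 0.0265
y -0.050 crown z -0.0309 midx 0.0006
y -0.040 crown z -0.0311 midx 0.0002
y -0.030 crown z -0.0311 midx 0.0003
y -0.020 crown z -0.0311 midx -0.0000
y -0.010 crown z -0.0312 midx 0.0003
y 0.010 crown z -0.0316 midx 0.0004
y 0.020 crown z -0.0315 midx -0.0000
tooly z-slope deg -0.8458811584635992
```

```bash
python3 -m pendant '[[[0,0,0,0.5,-0.1,0],[0,0,0,0.5,-0.1,0],[0,0,0,0.5,-0.1,0]]]'
python3 - <<'E'
from h import *
o=get_obs(); print(o["force"],o["moment"],o["tool_pos"],o["orientation"]); w=cam("wrist"); C=cloud(w)
Rm=R.from_euler('xyz',o["orientation"],degrees=True).as_matrix(); q=(C-o["tool_pos"])@Rm*1000
hsv=cv2.cvtColor(w["pixels"],cv2.COLOR_RGB2HSV)
for x in(-70,0,70):
  for y in(-82,-64,-50,-40,-30,-20):
    b=(abs(q[...,0]-x)<16)&(abs(q[...,1]-y)<4)&(w["depth"]>0)
    if b.sum()>20:
        t=C[b]; zz=np.percentile(t[:,2],98.5); c=q[b][t[:,2]>zz-.002]; print(x,y,"crown %.1f x %.1f"%(zz*1000,np.median(c[:,0])),end=" | ")
  print()
for n,B in(("top",None),("scene",None)):
  s=cam(n); C=cloud(s); q=(C-o["tool_pos"])@Rm*1000
  for x in(-70,0,70):
    for y in(-82,-45,45,60,82):
      b=(abs(q[...,0]-x)<16)&(abs(q[...,1]-y)<5)&(s["depth"]>0)&(C[...,2]<.1)
      if b.sum()>5: print(n,x,y,"crown %.1f"%(np.percentile(C[b][:,2],97)*1000),end=" | ")
    print()
E
```

```text
clock: 25.55
tool_pos: [0.5126, 0.2626, 0.0554]
orientation: [-179.7, 0.1, 171.0]
force: [-6.3, -3.4, 14.8]
opening: 0.029
[-6.32684418 -3.38623136 14.81918138] [-1.14803051  1.92428364 -0.21139185] [0.51263478 0.26259641 0.0553545 ] [-1.79681774e+02  5.25704149e-02  1.70993259e+02]
-70 -82 crown 79.2 x -69.1 | -70 -64 crown 79.3 x -69.4 | -70 -50 crown 87.0 x -68.8 | -70 -40 crown 87.2 x -69.2 | -70 -30 crown 141.4 x -61.4 | -70 -20 crown 129.7 x -79.7 | 
0 -82 crown 79.2 x 0.6 | 0 -64 crown 79.1 x 0.2 | 0 -50 crown 86.9 x 0.2 | 0 -40 crown 87.0 x 0.6 | 0 -30 crown 174.5 x -0.4 | 0 -20 crown 152.4 x -0.6 | 
70 -82 crown 79.4 x 70.0 | 70 -64 crown 79.2 x 69.8 | 70 -50 crown 87.1 x 69.8 | 70 -40 crown 87.0 x 69.7 | 70 -30 crown 141.3 x 61.3 | 70 -20 crown 127.7 x 80.5 | 
top -70 -82 crown 76.7 | top -70 -45 crown 86.4 | top -70 60 crown 79.4 | 
top 0 -82 crown 77.8 | top 0 -45 crown 85.8 | 
top 70 -82 crown 78.0 | top 70 -45 crown 85.7 | top 70 60 crown 77.2 | top 70 82 crown 78.4 | 
scene -70 -82 crown 77.8 | scene -70 -45 crown 85.8 | scene -70 45 crown 85.8 | scene -70 60 crown 76.9 | scene -70 82 crown 78.2 | 
scene 0 -82 crown 78.2 | scene 0 -45 crown 86.0 | scene 0 45 crown 13.7 | scene 0 60 crown 76.0 | scene 0 82 crown 78.1 | 
scene 70 -82 crown 77.4 | scene 70 -45 crown 86.0 | scene 70 45 crown 86.5 | scene 70 60 crown 76.9 | scene 70 82 crown 78.0 |
```

The crowns match the neighbours at both ends (−y 79.2 against 79.2/79.4, +y 78.1 against 78.2/78.0), so it is seated and level. Next I relieve the preload, release, and rise.

```bash
python3 -m pendant '[[[0,0,1,0,0,0],[0,0,2,0,0,0],[0,0,2,0,0,0]]]'
python3 -m pendant '[[[0,0,0,0,0,0],[0,0,0,0,0,0],[0,0,0,0,0,0],[0,0,0,0,0,0]]]' -0.05
python3 -m pendant '[[[0,0,3,0,0,0],[0,0,10,0,0,0],[0,0,22,0,0,0],[0,0,45,0,0,0],[0,0,75,0,0,0],[0,0,110,0,0,0],[0,0,150,0,0,0],[0,0,180,0,0,0],[-20,-40,190,0,0,0],[-40,-90,195,0,0,0]]]'
python3 - <<'E'
from h import *
w=cam("wrist"); s=cam("scene"); o=get_obs(); print(o["force"],o["qvel"].round(2)); C=cloud(s)
for n,f in(("scene",s),):
  a=np.radians(-9); ex=np.array([-np.cos(a),-np.sin(a)]); ey=np.array([-np.sin(a),np.cos(a)])
  d=C[...,:2]-np.array([.5126,.2626]); qx=d@ex*1000; qy=d@ey*1000
  for x in(-70,0,70):
    for y in(-82,-45,0,45,82):
      b=(abs(qx-x)<16)&(abs(qy-y)<5)&(s["depth"]>0)&(C[...,2]<.1)
      if b.sum()>5: print(x,y,"crown %.1f"%(np.percentile(C[b][:,2],97)*1000),end=" | ")
    print()
p=s["pixels"]
cv2.imwrite("pics/p10.png",np.hstack([cv2.resize(p[100:280,90:330],(400,300)),cv2.resize(p[130:280,310:470],(320,300))])[:,:,::-1])
E
```

```text
clock: 26.08
tool_pos: [0.5125, 0.2627, 0.0556]
orientation: [-179.7, 0.0, 171.0]
force: [0.5, -2.8, 4.0]
opening: 0.0292
clock: 26.58
tool_pos: [0.5122, 0.2628, 0.0552]
orientation: [-179.6, -0.0, 171.0]
force: [0.1, 0.1, 0.4]
opening: 0.0462
clock: 27.82
tool_pos: [0.472, 0.1723, 0.2518]
orientation: [-179.7, 0.1, 171.1]
force: [1.0, -1.1, 0.4]
opening: 0.0458
[0.99051743 0.45150533 1.61169703] [ 1.36  3.2   2.98  0.29  1.61 -1.83]
-70 -82 crown 76.9 | -70 -45 crown 85.7 | -70 0 crown 85.1 | -70 45 crown 85.2 | -70 82 crown 78.9 | 
0 -82 crown 78.9 | 0 -45 crown 85.5 | 0 0 crown 85.7 | 0 45 crown 85.5 | 0 82 crown 78.8 | 
70 -82 crown 78.2 | 70 -45 crown 84.9 | 70 0 crown 85.8 | 70 45 crown 86.2 | 70 82 crown 79.3 |
```

View pics/p10.png

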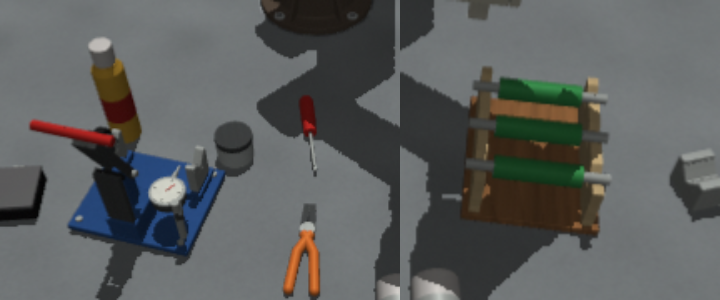

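The left crop shows the hold-down arm open on its stop, the saddles empty, and the can, tin and tools where they were. The right crop shows three level rollers in the rack. I'll let the arm settle and hand in.

```bash
python3 -m pendant '[[[0,0,0,0,0,0],[0,0,0,0,0,0],[0,0,0,0,0,0]]]'; python3 -c "
from plant import *
print(close_job())"
```

```text
clock: 28.3
tool_pos: [0.4724, 0.1733, 0.25]
orientation: [-179.6, -0.0, 171.0]
force: [0.1, -0.2, -0.0]
opening: 0.0462
the job is handed in; nothing more can be done
None
```

The job is done and handed in at about 28 s, well under the 66 s limit.

- **Hold-down arm:** I pinched the red handle, took it slowly along its arc until it met the back stop, and only then let go. In the last picture it is still standing open by itself.
- **Roller:** I lifted it out, lowered it into the rack's middle place, and let go only once it was down. Its top lies at 85.5–85.7 mm along the sleeve and 78.8–78.9 mm at both journals, so it sits level. The neighbouring rollers read within about 2 mm of that.
- **Other things:** in the last picture the can, tin, pliers, screwdriver, vee-block and the other two rollers look undisturbed. I did not measure their positions again, and that picture did not show the caliper or all of the mallet and case.

**Deviations:**
- **Handle swing:** the side load rose to about 23 N partway because my path was a few mm too tight. I corrected it, and it fell to a few N.
- **Roller grasp:** the first approach, tilted 25°, ran out of wrist reach. I backed off without touching anything and used 20° instead.
- **Setting down:** the roller met the notches about 2 mm higher than calculated, and the push reached about 21 N. The heights matched its neighbours, so I took it as seated and eased the push off before opening the gripper.

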